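# Slide the heavy carton home into its bay

### The job

The tall white carton at the mouth of the empty wooden bay is packed with card, heavy and easily tipped. Push it with the fingers, low down near its base so that it slides upright and never tips, to the right into that bay until its far face lies flush against the back board. Do not grip or lift it, leave the spool, the glue stick and the pen cup round it alone, and end with the hand clear.

Things in the scene. Friction and masses are not known exactly. Their poses are not given: they have to be found in the camera images.
- carton: Loose heavy white carton to be pushed: 46 mm along its x, 94 mm along its y, 238 mm tall, about 0.8 kg. Origin: centre of its underside, z up. Its broad face at x = -23 mm looks away from the bay; +x points at the bay within 0.2 rad, 120 to 180 mm short of home. Pushed along x more than 30 mm above the worktop it may tip; lower, it slides. Another such carton stands at the back left: ignore it.
- bay: Empty wooden bay, fixed, without a floor, open at the left as the robot sees it. Origin: on the worktop where the middle of the carton's underside belongs; its +x points into the bay (to the robot's right). Back board face at x = +23 mm, 110 mm high; cheeks 45 mm high, inner faces at y = -63 and +63 mm, straight to x = -30 mm, then flaring to x = -66 mm, mouth about 155 mm wide.
- pen_cup: White wire-mesh pen cup with felt pens, 94 x 94 mm, 163 mm tall, standing loose beyond the bay, 155 mm from its middle. Origin: centre of its underside. To be left alone.
- spool: Thread spool, 29 mm in diameter, 48 mm tall, standing loose about 120 mm beside the carton's way, on the side away from the robot. Origin: centre of its underside. To be left alone.
- glue: Glue stick, 30 mm in diameter, 95 mm tall, standing loose about 120 mm beside the carton's way, on the robot's side. Origin: centre of its underside. To be left alone.

How it is judged (in metres and radians):
At the end, for the whole second after the job is handed in: The carton stands upright (within 0.04 rad) and at rest in the empty bay, its middle within 6 mm of home along the bay and 20 mm across it, square to the back board within 0.09 rad (x of carton in the frame of bay between -0.006 and 0.006 m and y of carton in the frame of bay between -0.02 and 0.02 m and angle between the x axis of carton and the x axis of bay, either way round below 0.09 rad and angle between carton's own z axis and vertical below 0.04 rad and linear speed of carton below 0.01 m/s); the robot touches nothing.
It fails at once if the carton tips (leans more than 0.14 rad) (angle between carton's own z axis and vertical above 0.14 rad).
It fails at once if the carton is lifted off the worktop (height (world z) of carton above 0.01 m).
It fails at once if the fingers push or hold the carton high up (grasp point more than 90 mm above its base) (contact force between the fingers and carton above 1 N and z of the grasp point in the frame of carton above 0.09 m).
It fails at once if the pen cup, the spool or the glue stick is disturbed (moved over 20 mm) (distance of any of pen_cup, spool, glue from where it was at the start of the episode above 0.02 m).
It also fails if it takes over 45 s, if anything falls off the work surface, if the arm or the gripper's body presses on something with over 40 N, if the wrist force passes 120 N, or if a joint passes its speed limit or range.

### The arm

A 6-joint arm with a two-finger parallel gripper is mounted at the origin on a cart in front of the work surface, level with it; the furniture and walls round the work are solid. World frame = base frame: x ahead of the robot, y to its left, z up, the work surface at z = 0. Lengths are in mm, angles in rad, forces in N, time in s.
With the tool pointing down it reaches from about 300 to 775 mm from the base axis. Payload 14.6 kg.
Tool frame: the origin (TCP) lies between the finger pads; the fingertips stand 19 mm ahead of it and the grasp point (between the pads) is the TCP; z points along the fingers, y is the line along which they close (so a half turn about z gives the same grasp; the last joint's range is limited). The gripper opens to 94 mm and grips with 3 to 60 N. Pads are 16 mm wide; open, the fingers measure 119 mm over their backs; the gripper's body (75 mm by 177 mm) begins 78 mm behind the grasp point.
Start: joints at [1.194, 0.3, 1.521, -0, 1.321, -0.067], TCP at [167.675, 523.808, 224.446] pointing down, gripper open.
Joint ranges: [-3.03, 3.03], [-0.79, 2.21], [0.23, 2.52], [-1.04, 4.18], [0, 3.07], [-2.55, 2.55]. Speed limits (rad/s): [2.22, 2.22, 2.57, 3.14, 3.14, 3.14].

### API

Orientations are given as [roll, pitch, yaw] about the fixed x, y, z axes, in that order (R = Rz(yaw) Ry(pitch) Rx(roll)).
In Python, from cell import monitor, imaging, job, find_in, trace gives the robot as it stands. The module is installed in compiled form; this text tells all that it offers.
- The arm moves only by the tool arm_command, never from a script. Its argument "steps" is a list of rows, each a list of 5 numbers: the opening, from 0 (shut) to 1 (fully open), then the shift along the tool's x, y, z in mm, then the turn about the tool's z in degrees. In form: [[gripper, dx, dy, dz, turn], ...]. A call has 1 to 20 rows; each row is the pose to reach, as a shift and turn from the pose commanded when the call began, along the tool's axes at that moment; what a row does not reach only later rows make up. A row lasts 1/8 s, in which the tool goes at most 62.5 mm and 10.7 degrees, less where a joint would pass 70% of its speed; a pose out of reach is approached as far as the arm can. A call with a gripper value outside its range is refused whole. The fingers move at their own pace and stop on an object; "force" is the grip in N (left out, the last holds). Time passes only in rows, so rows that repeat a pose let the fingers close. It gives the time, the measured TCP pose, the force, the opening and the grip force at its end, in the units of the state.
- monitor.read_state(): the state, without advancing time (a new reading comes with each control period).
- imaging.camera(name): name is "scene" or "top"; returns a dict with "img" (480x640x3 uint8, red, green, blue), "mtx" (3x3 intrinsics, pixels), "view" (4x4, takes a point from world to camera coordinates). Camera axes: x right, y down, z forward; pixel columns grow to the right and rows downward; lengths in mm; the calibration is good to about 2 mm. A picture is of the moment at which its call begins. There is no depth.
- job.sign_off(): hands the job in; it is judged then, once.
Trained networks look in a picture, given as the dict that the camera call returned (one of the last four; its "shot" number tells which), for a name from the list of things; names that differ only in an ending like _2 or _b are one class to them, and where a whole thing is asked for, a point or a joint stands for the part that bears it (a point fixed in the world has none). Each returns a list of dicts, best first, with "p" (0 to 1); they miss things now and then, are a little off and sometimes report something else, mostly with a low value. They report only what shows in the picture. A call takes as long as a camera call.
- find_in(picture, target): "rect" ([centre column, centre row, width, height] in pixels, round what is visible of it).
- trace(picture, target): "region" (480x640 bool, what is visible of it) and "rect" ([centre column, centre row, width, height] in pixels, round what is visible of it).
The state is a dict: "clock": time; "joints": joint angles; "qd": joint speeds; "effort": joint torques, N m; "eef_pos": TCP position; "eef_rot": TCP orientation; "wrist_force": force on the tool from outside, world axes, zero at the start; "moment": the same for the moment, N m; "finger_gap": finger opening in mm; "finger_force": force on a finger pad.
Only numpy, scipy, OpenCV 4.12 (cv2) and the standard library are available. Lean on these libraries where they do the work, as an engineer would, in place of code of your own. Each camera call takes 0.05 s, during which the arm holds its last target. There are 200 camera calls.

## Working session

There is one attempt and no reset: what is moved stays moved. The work goes in short steps, Python scripts to look and compute and a tool call to move; the robot and the scene stay as the last step left them, time stands still between calls to the robot, and variables do not carry over. Pictures are saved under pics/ and viewed, at most 10 in all, crops included, and the job is handed in when it is done.

Besides the shell and the picture viewer there is one more tool, called by a JSON object that holds its "op" and its "data", one argument or row to a line. arm_command: Moves the arm, as the interface text tells. Its arguments: {"type":"object","properties":{"steps":{"type":"array","items":{"type":"array","items":{"type":"number"}}},"force":{"type":"number"}},"required":["steps"]}

```bash
mkdir -p pics
cat > h.py <<'E'
import numpy as np, cv2
from cell import monitor, imaging, job, find_in, trace
def ray(c,u,v):
    V=np.array(c["view"]);R=V[:3,:3];t=V[:3,3]
    d=R.T@np.linalg.inv(np.array(c["mtx"]))@[u,v,1.];return -R.T@t,d
def onz(c,u,v,z=0):
    o,d=ray(c,u,v);return o+d*(z-o[2])/d[2]
def proj(c,p):
    V=np.array(c["view"]);q=np.array(c["mtx"])@(V[:3,:3]@np.array(p,float)+V[:3,3]);return q[:2]/q[2]
E
python3 - <<'E'
from h import *
np.set_printoptions(precision=1,suppress=True)
s=monitor.read_state();print(s["eef_pos"],s["eef_rot"],s["clock"])
for n in("scene","top"):
    c=imaging.camera(n);cv2.imwrite(f"pics/{n}0.png",c["img"][:,:,::-1])
    print(n,"cam at",ray(c,0,0)[0])
    for t in("carton","bay","pen_cup","spool","glue"):
        for r in trace(c,t)[:3]:
            if r["p"]>.2:
                u,v,w,h=r["rect"];m=r["region"].astype(np.uint8)
                k=max(cv2.findContours(m,0,2)[0],key=cv2.contourArea)
                print(t,round(r["p"],2),np.array(r["rect"]),"poly",cv2.approxPolyDP(k,4,True)[:,0].tolist(),"bottom",onz(c,u,v+h/2)[:2])
E
```

```text
[167.6 523.6 223.9] [-3.1 -0.   2.8] 0.0
scene cam at [ 299.6 -455.7  706.2]
carton 0.73 [271.9 165.7  85.9 154.9] poly [[288, 88], [227, 112], [249, 226], [262, 243], [311, 219], [304, 103]] bottom [491.4  67.5]
bay 0.75 [314.2 291.6 138.9 109.3] poly [[357, 239], [351, 240], [349, 269], [275, 298], [253, 278], [247, 281], [250, 298], [269, 313], [285, 345], [377, 306], [381, 262], [361, 262]] bottom [ 458.7 -127.5]
pen_cup 0.91 [414.1 231.5  74.9 102.4] poly [[441, 188], [421, 195], [416, 180], [406, 198], [396, 185], [392, 199], [378, 205], [377, 241], [392, 281], [440, 269], [444, 244], [451, 238], [438, 208]] bottom [ 642.1 -113. ]
spool 0.85 [352.6 201.5  18.   33. ] poly [[350, 183], [344, 188], [344, 210], [355, 215], [360, 211], [361, 187]] bottom [630.8  45. ]
glue 0.77 [204.6 256.4  32.7  51.3] poly [[197, 229], [190, 240], [202, 275], [212, 280], [219, 275], [209, 234]] bottom [368.7  53.7]
top cam at [413.9  27.  890.1]
carton 0.76 [255.9 239.6  45.8  88.8] poly [[232, 196], [232, 267], [253, 282], [276, 279], [276, 228], [267, 196]] bottom [471.3 108. ]
carton 0.34 [359
[... 209 characters left out ...]
109.2] poly [[336, 211], [334, 221], [350, 231], [382, 238], [375, 305], [345, 304], [323, 316], [342, 311], [388, 314], [399, 219], [376, 225]] bottom [416.1 -74.6]
pen_cup 0.83 [369.3 171.4  67.4  76.9] poly [[355, 134], [342, 158], [336, 190], [377, 207], [390, 194], [402, 152], [387, 142], [386, 135], [376, 141]] bottom [607.3 -86.1]
pen_cup 0.58 [287.8 183.1  18.1  27.7] poly [[283, 173], [277, 188], [287, 196], [294, 189], [293, 180]] bottom [626.   58.3]
spool 0.58 [286.  182.9  18.4  25.2] poly [[284, 173], [277, 181], [279, 190], [290, 195], [293, 178]] bottom [628.5  61.5]
glue 0.67 [277.8 337.6  17.9  16.1] poly [[277, 328], [270, 340], [280, 345], [288, 335]] bottom [368.2  66.8]
```

View pics/scene0.png

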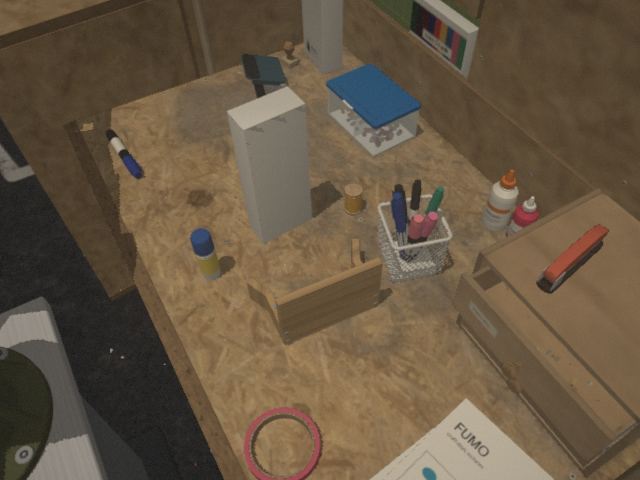

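View pics/top0.png

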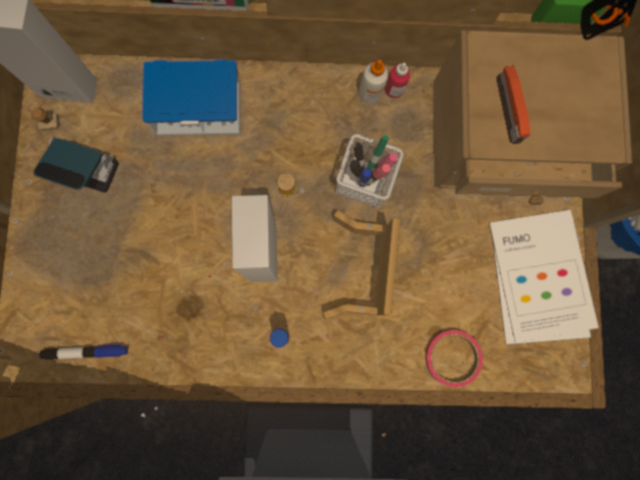

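The scene view shows the white carton with its base near (262,243). The bay opens to its right and is seen from behind, the glue stick is at (205,255) and the spool at (352,200). In the top view the carton top spans (232,196)–(276,280), and the bay board runs from (395,219) to (388,314). I'll fit model silhouettes of the carton and bay to the masks from both views.

```bash
cat > fit.py <<'E'
from h import *
from scipy.optimize import minimize
def prism(poly,z): return np.array([[x,y,k] for k in (0,z) for x,y in poly])
def sil(c,parts,p,mat):
    x,y,a=p;R=np.array([[np.cos(a),-np.sin(a)],[np.sin(a),np.cos(a)]]);m=np.zeros((960,1280),np.uint8)
    for q in parts:
        w=np.c_[q[:,:2]@R.T+[x,y],q[:,2]]
        px=np.array([proj(c,k) for k in w])*2
        cv2.fillConvexPoly(m,cv2.convexHull(np.round(px*16).astype(np.int32)),1,shift=4)
    return m
def carton(p): return [prism([(-23,-47),(23,-47),(23,47),(-23,47)],238)]
def bay(t):
    L=[prism([(23,-63-t),(23+t,-63-t),(23+t,63+t),(23,63+t)],110)]
    for s in(1,-1):
        L+=[prism([(-30,s*63),(23,s*63),(23,s*(63+t)),(-30,s*(63+t))],45),prism([(-30,s*63),(-30,s*(63+t)),(-66,s*(77.5+t)),(-66,s*77.5)],45)]
    return L
def fit(views,parts,p0,sc=(8,8,.08)):
    ms=[(c,cv2.resize(m.astype(np.uint8),(1280,960),interpolation=0)) for c,m in views]
    S=np.array(sc)
    def f(q):
        e=0
        for c,m in ms:
            s=sil(c,parts,q*S,0);e+=1-(s&m).sum()/max(1,(s|m).sum())
        return e
    best=None
    for da in(-.1,0,.1):
        q0=np.array(p0)/S+[0,0,da/S[2]]
        r=minimize(f,q0,method="Nelder-Mead",options=dict(initial_simplex=np.vstack([q0]+[q0+2*e for e in np.eye(3)]),xatol=.01,fatol=1e-4))
        if best is None or r.fun<best.fun:best=r
    return best.x*S,best.fun
E
python3 - <<'E'
from fit import *
np.set_printoptions(precision=3,suppress=True)
C={n:imaging.camera(n) for n in("scene","top")}
M={t:[(c,trace(c,t)[0]["region"]) for c in C.values()] for t in("carton","bay")}
pc,e=fit(M["carton"],carton(0),[480,85,-1.57]);print("carton",pc,e)
for v in M["carton"]:print("  single",fit([v],carton(0),pc))
for t in(6,10,14):
    r=fit(M["bay"],bay(t),[440,-50,-1.5]);print("bay",t,r)
pb=min((fit(M["bay"],bay(t),[440,-50,-1.5]) for t in(8,10,12)),key=lambda r:r[1])[0]
for v in M["bay"]:print("  single",fit([v],bay(10),pb))
for n,c in C.items():
    im=np.ascontiguousarray(cv2.resize(c["img"][:,:,::-1],(1280,960)))
    for parts,p in((carton(0),pc),(bay(10),pb)):
        for q in parts:
            k=cv2.findContours(sil(c,[q],p,0),0,2)[0];cv2.drawContours(im,k,-1,(0,0,255),1)
    C[n]=im
cv2.imwrite("pics/fit.png",np.hstack([C["scene"][150:710,420:820],C["top"][350:910,430:830]]))
E
```

```text
carton [523.082  96.867  -1.51 ] 0.06093909947114029
  single (array([523.279,  98.66 ,  -1.535]), np.float64(0.02676131865886977))
  single (array([523.194,  96.723,  -1.522]), np.float64(0.02768662838392122))
bay 6 (array([500.556, -82.455,  -1.661]), np.float64(0.38402100609889533))
bay 10 (array([500.263, -79.58 ,  -1.66 ]), np.float64(0.17285133007420905))
bay 14 (array([500.823, -77.965,  -1.656]), np.float64(0.3034128405639096))
  single (array([499.423, -79.247,  -1.656]), np.float64(0.056332842415316664))
  single (array([500.143, -79.8  ,  -1.666]), np.float64(0.11109040074557319))
```

View pics/fit.png

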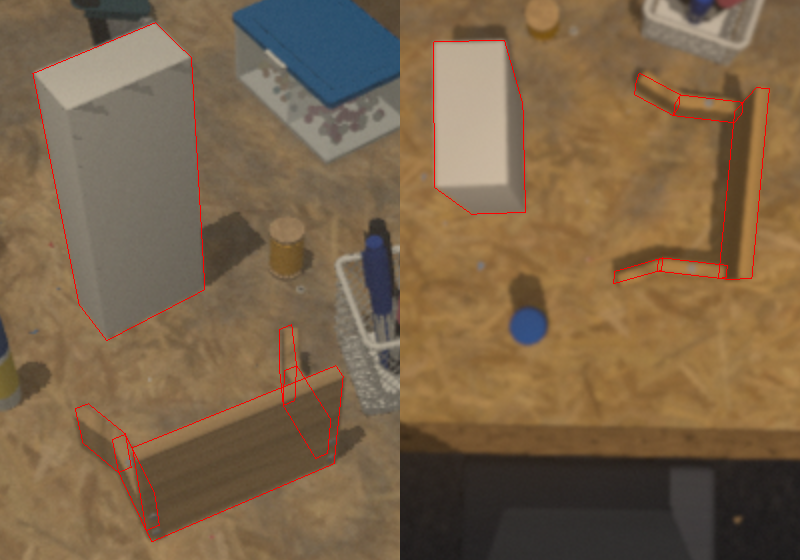

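The fits overlay tightly in both views. The carton is at (523, 97, yaw -1.52) and the bay at (500, -79.5, yaw -1.66). I'll work out the approach move and check the hand's clearance on the way.

```bash
cat >> h.py <<'E'
from scipy.spatial.transform import Rotation as Ro
def plan(pt,yaw=None):
    s=monitor.read_state();R=Ro.from_euler("xyz",s["eef_rot"]).as_matrix()
    d=R.T@(np.array(pt,float)-s["eef_pos"])
    y0=s["eef_rot"][2]
    t=0 if yaw is None else -np.degrees((yaw-y0+np.pi)%(2*np.pi)-np.pi)
    print("pos",np.round(s["eef_pos"],1),"rot",np.round(s["eef_rot"],4),"gap",s["finger_gap"],"t",s["clock"],"-> shift",np.round(d,1),"turn",round(t,1))
E
python3 - <<'E'
from h import *
plan([524,225,224],1.48)
c=imaging.camera("top")
for n,(u,v) in dict(bluebox=(240,135),device=(117,165),pen=(126,350),bench_front=(300,385)).items():print(n,onz(c,u,v)[:2])
E
```

```text
pos [167.7 523.8 224.4] rot [-3.1415 -0.      2.8318] gap 93.92512495156289 t 0.9 -> shift [-4.305e+02 -1.760e+02  4.000e-01] turn 77.5
bluebox [736.7444878  147.32413014]
device [674.13661617 360.33771043]
pen [355.25774131 320.17132719]
bench_front [304.30742615  27.37180266]
```

{"op": "arm_command", "data": {
  "steps": [
    [0.5, -60, -25, 0, 10],
    [0.5, -120, -50, 0, 20],
    [0.5, -180, -74, 0, 30],
    [0.5, -240, -98, 0, 40],
    [0.5, -300, -123, 0, 50],
    [0.5, -360, -147, 0, 60],
    [0.5, -430, -176, 0, 70],
    [0.5, -430, -176, 0, 77.5],
    [0.5, -430, -176, 0, 77.5]
  ]
}}

```text
clock: 2.08
eef_pos: [524.4, 223.8, 224.0]
eef_rot: [-3.141, 0.0, 1.476]
wrist_force: [-0.5, 1.0, -1.2]
finger_gap: 46.9
finger_force: 0.0
```

Run:
```python
from h import *
plan([524,225,24],1.48)
a=imaging.camera("top")["img"];b=imaging.camera("scene")["img"]
cv2.imwrite("pics/h1.png",cv2.resize(np.hstack([a[60:420,100:420],b[0:360,100:420]])[:,:,::-1],None,fx=1.25,fy=1.25))
print(np.round(monitor.read_state()["joints"],3))
```

```text
pos [524.4 223.8 224. ] rot [-3.1411e+00  3.0000e-04  1.4764e+00] gap 46.88111704682046 t 2.075 -> shift [  1.2  -0.4 200. ] turn -0.2
[0.343 0.344 1.463 0.    1.335 0.432]
```

View pics/h1.png

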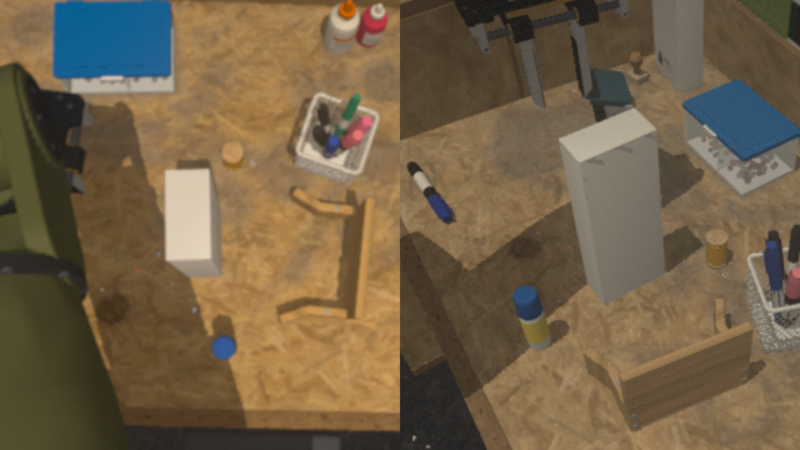

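Run:
```python
from h import *
b=imaging.camera("scene")["img"];a=imaging.camera("top")["img"]
x=cv2.resize(b[0:110,120:300,::-1],None,fx=4,fy=4,interpolation=2)
cv2.imwrite("pics/h2.png",x)
```

```text
(no output)
```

View pics/h2.png

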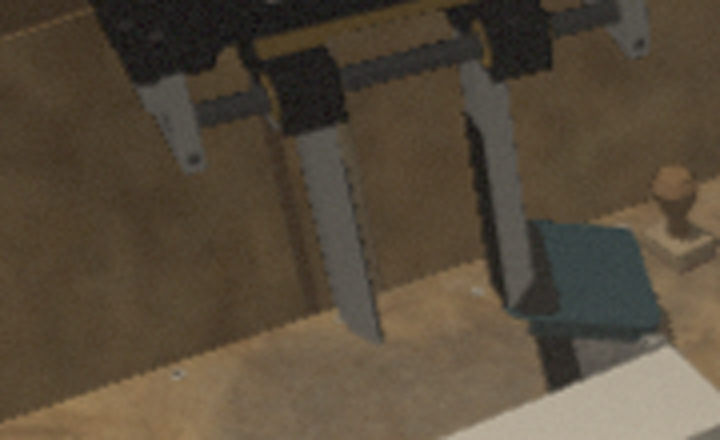

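The gripper body is wider than the fingers and would meet the 238 mm carton before the fingers do if the tool stays upright. I'll find out how the arm behaves at its reach limit, because a tilt of about 20° would let the fingers lead. I'll do this on the free left side.

{"op": "arm_command", "data": {
  "steps": [
    [0.5, 20, -57, -10, 0],
    [0.5, 40, -114, -20, 0],
    [0.5, 60, -171, -30, 0],
    [0.5, 79, -228, -40, 0],
    [0.5, 99, -285, -50, 0],
    [0.5, 119, -342, -60, 0],
    [0.5, 139, -399, -70, 0],
    [0.5, 159, -456, -80, 0],
    [0.5, 179, -513, -80, 0],
    [0.5, 179, -513, -80, 0]
  ]
}}

```text
clock: 3.52
eef_pos: [25.1, 450.8, 304.5]
eef_rot: [-3.141, -0.0, 1.487]
wrist_force: [0.5, 0.5, 0.2]
finger_gap: 47.1
finger_force: 0.0
```

{"op": "arm_command", "data": {
  "steps": [
    [0.5, -50, 0, 0, 0],
    [0.5, -100, 0, 0, 0],
    [0.5, -150, 0, 0, 0],
    [0.5, -200, 0, 0, 0],
    [0.5, -250, 0, 0, 0],
    [0.5, -300, 0, 0, 0],
    [0.5, -300, 0, 0, 0]
  ]
}}

```text
clock: 4.4
eef_pos: [1.7, 150.5, 303.1]
eef_rot: [-3.141, 0.004, 1.479]
wrist_force: [0.1, 0.1, 0.8]
finger_gap: 47.0
finger_force: 0.0
```

Run:
```python
from h import *
s=monitor.read_state();print(np.round(s["joints"],3),np.round(s["eef_pos"]),np.round(s["eef_rot"],3),Ro.from_euler("xyz",s["eef_rot"]).as_matrix().round(2),s["clock"])
```

```text
[ 1.314 -0.788  2.191 -0.     1.743  1.406] [  2. 151. 303.] [-3.141  0.004  1.479] [[ 0.09  1.   -0.  ]
 [ 1.   -0.09 -0.  ]
 [-0.   -0.   -1.  ]] 4.4
```

{"op": "arm_command", "data": {
  "steps": [
    [0.5, -30, 0, 0, 0],
    [0.5, -60, 0, 0, 0],
    [0.5, -60, 0, 0, 0],
    [0.5, -60, 0, 0, 0]
  ]
}}

```text
clock: 4.9
eef_pos: [-6.1, 142.1, 309.0]
eef_rot: [3.137, 0.034, 1.48]
wrist_force: [0.2, -0.5, -0.0]
finger_gap: 47.1
finger_force: 0.0
```

Run:
```python
from h import *
s=monitor.read_state();print(np.round(s["joints"],3),np.round(s["eef_pos"]),np.round(s["eef_rot"],3),Ro.from_euler("xyz",s["eef_rot"]).as_matrix().round(3),s["clock"])
```

```text
[ 1.369 -0.789  2.179 -0.009  1.785  1.458] [ -6. 142. 309.] [3.137 0.034 1.48 ] [[ 0.091  0.996  0.002]
 [ 0.995 -0.091 -0.034]
 [-0.034  0.005 -0.999]] 4.9
```

{"op": "arm_command", "data": {
  "steps": [
    [0.5, 50, 0, 0, 0],
    [0.5, 100, 0, 0, 0],
    [0.5, 100, 0, 0, 0]
  ]
}}

```text
clock: 5.28
eef_pos: [3.3, 243.1, 304.2]
eef_rot: [3.137, 0.039, 1.479]
wrist_force: [-0.1, 0.3, -0.2]
finger_gap: 47.1
finger_force: 0.0
```

Run:
```python
from h import *
s=monitor.read_state();print(np.round(s["joints"],3),np.round(s["eef_pos"]),np.round(s["eef_rot"],3),Ro.from_euler("xyz",s["eef_rot"]).as_matrix().round(3),s["clock"])
```

```text
[ 1.413 -0.483  2.055 -0.007  1.609  1.504] [  3. 243. 304.] [3.137 0.039 1.479] [[ 0.091  0.996  0.001]
 [ 0.995 -0.091 -0.04 ]
 [-0.039  0.004 -0.999]] 5.275
```

The tilt persists in the commanded pose, so I can build it up the same way to about 0.35–0.4 rad with the fingertips leaning toward the bay.

{"op": "arm_command", "data": {
  "steps": [
    [0.5, -50, 0, 0, 0],
    [0.5, -100, 0, 0, 0],
    [0.5, -150, 0, 0, 0],
    [0.5, -200, 0, 0, 0],
    [0.5, -250, 0, 0, 0],
    [0.5, -300, 0, 0, 0],
    [0.5, -350, 0, 0, 0],
    [0.5, -350, 0, 0, 0]
  ]
}}

```text
clock: 6.28
eef_pos: [-104.9, 80.7, 335.1]
eef_rot: [3.106, 0.056, 1.478]
wrist_force: [-1.0, -0.6, 0.5]
finger_gap: 46.7
finger_force: 0.0
```

Run:
```python
from h import *
s=monitor.read_state();print(np.round(s["joints"],3),np.round(s["eef_pos"]),np.round(s["eef_rot"],3),Ro.from_euler("xyz",s["eef_rot"]).as_matrix().round(3),s["clock"])
```

```text
[ 2.187 -0.79   2.121  0.01   1.877  2.281] [-105.   81.  335.] [3.106 0.056 1.478] [[ 0.092  0.995  0.031]
 [ 0.994 -0.091 -0.059]
 [-0.056  0.036 -0.998]] 6.275
```

{"op": "arm_command", "data": {
  "steps": [
    [0.5, 58, 36, -3, 0],
    [0.5, 116, 72, -6, 0],
    [0.5, 174, 108, -10, 0],
    [0.5, 233, 144, -13, 0],
    [0.5, 202, 174, -10, 0],
    [0.5, 171, 204, -7, 0],
    [0.5, 140, 234, -4, 0],
    [0.5, 110, 264, -1, 0],
    [0.5, 79, 294, 2, 0],
    [0.5, 48, 324, 5, 0],
    [0.5, 18, 354, 8, 0],
    [0.5, -13, 384, 10, 0],
    [0.5, -43, 410, 12, 0],
    [0.5, -90, 387, 13, 0],
    [0.5, -140, 363, 15, 0],
    [0.5, -190, 338, 17, 0],
    [0.5, -240, 308, 19, 0],
    [0.5, -290, 270, 22, 0],
    [0.5, -350, 236, 25, 0],
    [0.5, -413, 204, 26, 0]
  ]
}}

```text
clock: 8.78
eef_pos: [94.9, -298.7, 340.3]
eef_rot: [3.105, 0.059, 1.478]
wrist_force: [2.5, -0.3, -0.5]
finger_gap: 46.9
finger_force: 0.0
```

Run:
```python
from h import *
s=monitor.read_state();print(np.round(s["joints"],3),Ro.from_euler("xyz",s["eef_rot"]).as_matrix().round(3),s["clock"])
plan([35,-620,340]);plan([35,-1000,340])
```

```text
[-1.396 -0.374  1.908  0.02   1.54  -1.305] [[ 0.092  0.995  0.031]
 [ 0.994 -0.09  -0.062]
 [-0.059  0.037 -0.998]] 8.775
pos [  94.9 -298.7  340.3] rot [3.105  0.0591 1.4783] gap 46.88198198193479 t 8.775 -> shift [-324.9  -30.6   18.5] turn 0
pos [  94.9 -298.7  340.3] rot [3.105  0.0591 1.4783] gap 46.88198198193479 t 8.775 -> shift [-702.6    3.6   42.1] turn 0
```

{"op": "arm_command", "data": {
  "steps": [
    [0.5, -60, -6, 4, 0],
    [0.5, -120, -12, 7, 0],
    [0.5, -180, -18, 11, 0],
    [0.5, -240, -24, 14, 0],
    [0.5, -300, -30, 18, 0],
    [0.5, -360, -20, 21, 0],
    [0.5, -420, -15, 25, 0],
    [0.5, -480, -10, 28, 0],
    [0.5, -540, -5, 32, 0],
    [0.5, -600, 0, 36, 0],
    [0.5, -650, 2, 40, 0]
  ]
}}

```text
clock: 10.15
eef_pos: [38.4, -819.2, 300.7]
eef_rot: [3.101, 0.088, 1.477]
wrist_force: [0.2, 0.0, -0.4]
finger_gap: 46.9
finger_force: 0.0
```

Run:
```python
from h import *
s=monitor.read_state();print(np.round(s["joints"],3),Ro.from_euler("xyz",s["eef_rot"]).as_matrix().round(3),s["clock"])
plan([35,-1000,340])
```

```text
[-1.579  1.008  0.239  0.034  1.803 -1.478] [[ 0.093  0.995  0.032]
 [ 0.992 -0.09  -0.091]
 [-0.088  0.04  -0.995]] 10.15
pos [  38.4 -819.2  300.7] rot [3.101  0.0878 1.4772] gap 46.8914981780744 t 10.15 -> shift [-183.1   14.5  -22.8] turn 0
```

{"op": "arm_command", "data": {
  "steps": [
    [0.5, -60, 0, 0, 0],
    [0.5, -120, 0, 0, 0],
    [0.5, -180, 0, 0, 0],
    [0.5, -240, 0, 0, 0],
    [0.5, -300, 0, 0, 0],
    [0.5, -360, 0, 0, 0],
    [0.5, -420, 0, 0, 0],
    [0.5, -480, 0, 0, 0]
  ]
}}

```text
clock: 11.15
eef_pos: [9.7, -853.8, 244.5]
eef_rot: [3.096, 0.137, 1.475]
wrist_force: [0.5, 0.0, -0.5]
finger_gap: 46.7
finger_force: 0.0
```

Run:
```python
from h import *
s=monitor.read_state();print(np.round(s["joints"],3),Ro.from_euler("xyz",s["eef_rot"]).as_matrix().round(3),s["clock"])
```

```text
[-1.614  1.081  0.236  0.039  1.686 -1.514] [[ 0.094  0.995  0.033]
 [ 0.986 -0.089 -0.14 ]
 [-0.136  0.045 -0.99 ]] 11.15
```

{"op": "arm_command", "data": {
  "steps": [
    [0.5, -60, 4, -20, 0],
    [0.5, -120, 8, -40, 0],
    [0.5, -180, 12, -60, 0],
    [0.5, -240, 16, -80, 0],
    [0.5, -300, 20, -100, 0],
    [0.5, -360, 24, -120, 0],
    [0.5, -420, 28, -140, 0],
    [0.5, -480, 32, -160, 0],
    [0.5, -540, 36, -180, 0],
    [0.5, -600, 40, -200, 0],
    [0.5, -660, 44, -220, 0],
    [0.5, -720, 48, -240, 0]
  ]
}}

```text
clock: 12.65
eef_pos: [-2.0, -849.4, 287.6]
eef_rot: [3.092, 0.179, 1.473]
wrist_force: [0.2, 0.0, -0.6]
finger_gap: 46.9
finger_force: 0.0
```

Run:
```python
from h import *
s=monitor.read_state();print(np.round(s["joints"],3),Ro.from_euler("xyz",s["eef_rot"]).as_matrix().round(3),s["clock"])
```

```text
[-1.629  1.03   0.236  0.043  1.695 -1.527] [[ 0.096  0.995  0.032]
 [ 0.979 -0.088 -0.182]
 [-0.178  0.049 -0.983]] 12.65
```

Pushing outward builds tilt too slowly. I'll use the last joint's range limit in front of the robot instead: a turn command past that limit gets absorbed by the forearm roll, which tilts the tool sideways toward the bay.

{"op": "arm_command", "data": {
  "steps": [
    [0.5, 50, 20, -15, -9],
    [0.5, 100, 39, -30, -18],
    [0.5, 150, 58, -45, -27],
    [0.5, 200, 78, -59, -36],
    [0.5, 250, 97, -74, -45],
    [0.5, 300, 117, -89, -54],
    [0.5, 350, 136, -104, -63],
    [0.5, 400, 156, -119, -72],
    [0.5, 450, 175, -133, -81],
    [0.5, 500, 195, -148, -90],
    [0.5, 550, 214, -163, -99],
    [0.5, 600, 234, -178, -108],
    [0.5, 650, 253, -193, -117],
    [0.5, 700, 273, -208, -126],
    [0.5, 750, 292, -222, -135],
    [0.5, 800, 312, -237, -144],
    [0.5, 850, 331, -252, -153],
    [0.5, 850, 331, -252, -160]
  ]
}}

```text
clock: 14.9
eef_pos: [397.9, 36.1, 393.6]
eef_rot: [-3.015, -0.165, -2.057]
wrist_force: [-1.1, -0.6, 0.0]
finger_gap: 46.9
finger_force: 0.0
```

Run:
```python
from h import *
s=monitor.read_state();print(np.round(s["joints"],3),Ro.from_euler("xyz",s["eef_rot"]).as_matrix().round(3),s["clock"])
```

```text
[ 0.129 -0.124  1.609 -0.208  1.645 -2.554] [[-0.461 -0.887  0.036]
 [-0.872  0.445 -0.203]
 [ 0.164 -0.125 -0.978]] 14.9
```

{"op": "arm_command", "data": {
  "steps": [
    [0.5, 0, 0, 0, -10],
    [0.5, 0, 0, 0, -20],
    [0.5, 0, 0, 0, -30]
  ]
}}

```text
clock: 15.28
eef_pos: [357.5, 130.7, 367.5]
eef_rot: [-3.026, -0.259, -1.75]
wrist_force: [0.3, 0.3, -0.7]
finger_gap: 47.1
finger_force: 0.0
```

Run:
```python
from h import *
s=monitor.read_state();print(np.round(s["joints"],3),s["eef_pos"],Ro.from_euler("xyz",s["eef_rot"]).as_matrix().round(3),s["clock"])
```

```text
[ 0.436 -0.132  1.684 -0.279  1.641 -2.554] [357.50595008 130.74465467 367.45512125] [[-0.172 -0.983  0.068]
 [-0.951  0.148 -0.271]
 [ 0.256 -0.111 -0.96 ]] 15.275
```

{"op": "arm_command", "data": {
  "steps": [
    [0.5, 55, -9, 10, -10],
    [0.5, 110, -18, 20, -20],
    [0.5, 165, -27, 30, -30],
    [0.5, 165, -27, 30, -40]
  ]
}}

```text
clock: 15.78
eef_pos: [227.4, 174.8, 320.4]
eef_rot: [-3.081, -0.373, -1.351]
wrist_force: [-0.5, 0.9, -0.0]
finger_gap: 46.8
finger_force: 0.0
```

Run:
```python
from h import *
s=monitor.read_state();print(np.round(s["joints"],3),s["eef_pos"],Ro.from_euler("xyz",s["eef_rot"]).as_matrix().round(3),s["clock"])
```

```text
[ 0.822 -0.29   1.934 -0.342  1.659 -2.554] [227.35595545 174.78055009 320.37775199] [[ 0.203 -0.969  0.139]
 [-0.909 -0.239 -0.342]
 [ 0.364 -0.057 -0.93 ]] 15.775
```

{"op": "arm_command", "data": {
  "steps": [
    [0.5, 47, -20, 7, 0],
    [0.5, 94, -40, 13, 0],
    [0.5, 141, -60, 20, 0],
    [0.5, 188, -80, 26, 0],
    [0.5, 234, -101, 33, 0]
  ]
}}

```text
clock: 16.4
eef_pos: [242.5, 149.0, 318.6]
eef_rot: [-3.039, -0.404, -1.417]
wrist_force: [0.2, 0.6, 0.2]
finger_gap: 47.4
finger_force: 0.0
```

Run:
```python
from h import *
s=monitor.read_state();print(np.round(s["joints"],3),s["eef_pos"],Ro.from_euler("xyz",s["eef_rot"]).as_matrix().round(3),s["clock"])
```

```text
[ 0.759 -0.31   1.961 -0.39   1.636 -2.554] [242.45366688 149.03983346 318.59888741] [[ 0.141 -0.977  0.161]
 [-0.909 -0.192 -0.37 ]
 [ 0.393 -0.094 -0.915]] 16.4
```

{"op": "arm_command", "data": {
  "steps": [
    [0.5, 46, -2, 16, 10],
    [0.5, 92, -4, 32, 20],
    [0.5, 138, -7, 48, 30],
    [0.5, 184, -9, 64, 40],
    [0.5, 230, -11, 80, 50],
    [0.5, 276, -13, 96, 60],
    [0.5, 322, -15, 112, 70],
    [0.5, 370, -18, 128, 75],
    [0.5, 370, -18, 128, 66],
    [0.5, 370, -18, 128, 56],
    [0.5, 370, -18, 128, 46]
  ]
}}

```text
clock: 17.77
eef_pos: [359.1, -162.4, 321.8]
eef_rot: [-2.708, -0.239, -2.374]
wrist_force: [0.0, -0.1, -0.3]
finger_gap: 46.9
finger_force: 0.0
```

Run:
```python
from h import *
s=monitor.read_state();print(np.round(s["joints"],3),s["eef_pos"],Ro.from_euler("xyz",s["eef_rot"]).as_matrix().round(3),s["clock"])
```

```text
[-0.261 -0.274  1.946 -0.439  1.227 -2.554] [ 359.14005484 -162.4132695   321.8483192 ] [[-0.699 -0.702  0.137]
 [-0.675  0.584 -0.451]
 [ 0.237 -0.408 -0.882]] 17.775
```

```bash
cat >> h.py <<'E'
from scipy.optimize import brentq
def geom(R):
    F=np.array([[a,b,c] for a in(-8,8) for b in(-36,36) for c in(-19,19)])@R.T
    B=np.array([[a,b,c] for a in(-37.5,37.5) for b in(-88.5,88.5) for c in(-78,-220)])@R.T
    return F,B
def pose(cx,cy,yaw,back,low=6):
    """turn and TCP so that finger fronts stand 'back' mm behind the point (cx,cy) along yaw, lowest point at z=low"""
    s=monitor.read_state();R=Ro.from_euler("xyz",s["eef_rot"]).as_matrix()
    d=np.array([np.cos(yaw),np.sin(yaw),0]);n=np.array([-d[1],d[0],0])
    g=lambda t:(R@Ro.from_euler("z",t,degrees=True).as_matrix())
    ts=[t for t in np.arange(-179,181,1.) if (g(t)[:,1]@d)*(g(t+1)[:,1]@d)<=0 and g(t)[:,0]@d<0]
    t=brentq(lambda t:g(t)[:,1]@d,ts[0],ts[0]+1);R1=g(t);F,B=geom(R1)
    fr=(F@d).max();tip=F[F@d>fr-.5]
    p=np.array([cx,cy,0])-d*(back+fr)-n*(tip@n).mean();p[2]=low-F[:,2].min()
    print("turn",round(t,1),"TCP",p.round(1),"front",fr.round(1),"tip z",(tip[:,2]+p[2]).round(1),"body front",(B@d).max().round(1),"body low",(B[:,2].min()+p[2]).round(1))
    sh=R.T@(p-s["eef_pos"]);print("shift",sh.round(1),"for z+250",(R.T@(p+[0,0,250]-s["eef_pos"])).round(1));return p,R1
E
python3 - <<'E'
from h import *
f=np.array([np.cos(-1.522),np.sin(-1.522)])*23
pose(523.2-f[0],97.3-f[1],-1.522,40)
E
```

```text
turn 136.0 TCP [517.6 175.9  31. ] front 15.8 tip z [13.3 22.6] body front -2.3 body low 71.4
shift [-407.9  204.9  125.6] for z+250 [-348.8  102.9  -94.9]
```

{"op": "arm_command", "data": {
  "steps": [
    [0.5, -24, 5, -15, 10],
    [0.5, -50, 12, -25, 20.5],
    [0.5, -78, 20, -35, 31],
    [0.5, -106, 28, -45, 41.5],
    [0.5, -134, 36, -55, 52],
    [0.5, -162, 45, -65, 62.5],
    [0.5, -190, 54, -75, 73],
    [0.5, -218, 63, -85, 83.5],
    [0.5, -246, 72, -95, 94],
    [0.5, -274, 81, -100, 104.5],
    [0.5, -302, 90, -100, 115],
    [0.5, -330, 99, -98, 125.5],
    [0.5, -349, 103, -95, 136],
    [0.5, -349, 103, -95, 136]
  ]
}}

```text
clock: 19.52
eef_pos: [518.5, 175.7, 281.1]
eef_rot: [2.997, 0.47, 1.553]
wrist_force: [0.6, -0.6, 0.1]
finger_gap: 46.9
finger_force: 0.0
```

Run:
```python
from h import *
s=monitor.read_state();print(np.round(s["joints"],3),s["eef_pos"],Ro.from_euler("xyz",s["eef_rot"]).as_matrix().round(3),s["clock"])
f=np.array([np.cos(-1.522),np.sin(-1.522)])*23
pose(523.2-f[0],97.3-f[1],-1.522,40)
```

```text
[ 0.473  0.312  1.442 -0.483  1.493  0.521] [518.53732222 175.67646668 281.11866473] [[ 0.016  0.991  0.136]
 [ 0.891  0.048 -0.451]
 [-0.453  0.129 -0.882]] 19.525
turn -0.0 TCP [517.7 175.9  31. ] front 15.8 tip z [13.3 22.5] body front -2.3 body low 71.5
shift [113.5 -33.  220.4] for z+250 [ 0.3 -0.9 -0.1]
```

{"op": "arm_command", "data": {
  "steps": [
    [0.5, 23, -7, 44, 0],
    [0.5, 46, -14, 88, 0],
    [0.5, 69, -20, 132, 0],
    [0.5, 92, -27, 176, 0],
    [0.5, 109, -32, 212, 0],
    [0.5, 113.5, -33, 220, 0],
    [0.5, 113.5, -33, 220, 0]
  ]
}}

```text
clock: 20.4
eef_pos: [518.5, 176.0, 33.7]
eef_rot: [2.994, 0.469, 1.552]
wrist_force: [0.1, -0.0, 0.1]
finger_gap: 47.1
finger_force: 0.0
```

Run:
```python
from h import *
f=np.array([np.cos(-1.522),np.sin(-1.522)])*23
p,R=pose(523.2-f[0],97.3-f[1],-1.522,0)
b=np.array([np.cos(-1.66),np.sin(-1.66)])*23
for k in(40,0,-0): pose(500-b[0],-79.5-b[1],-1.66,k)
a=imaging.camera("top")["img"];b=imaging.camera("scene")["img"]
cv2.imwrite("pics/h3.png",cv2.resize(np.hstack([a[60:420,100:420],b[0:360,100:420]])[:,:,::-1],None,fx=1.25,fy=1.25))
s=monitor.read_state();print(s["wrist_force"],s["clock"])
```

```text
turn -0.0 TCP [519.6 136.   31.1] front 15.8 tip z [13.2 22.6] body front -2.2 body low 71.4
shift [-34.5  -1.2  20.5] for z+250 [-147.5   31.5 -200.1]
turn 8.7 TCP [504.3  -1.1  33.3] front 15.5 tip z [12.8 27.1] body front -0.2 body low 68.6
shift [-158.   -22.6   78.1] for z+250 [-271.    10.2 -142.5]
turn 8.7 TCP [500.7 -40.9  33.3] front 15.5 tip z [12.8 27.1] body front -0.2 body low 68.6
shift [-193.5  -28.    95.5] for z+250 [-306.6    4.8 -125.1]
turn 8.7 TCP [500.7 -40.9  33.3] front 15.5 tip z [12.8 27.1] body front -0.2 body low 68.6
shift [-193.5  -28.    95.5] for z+250 [-306.6    4.8 -125.1]
[-0.58392109  0.19747963  0.19408402] 20.5
```

View pics/h3.png

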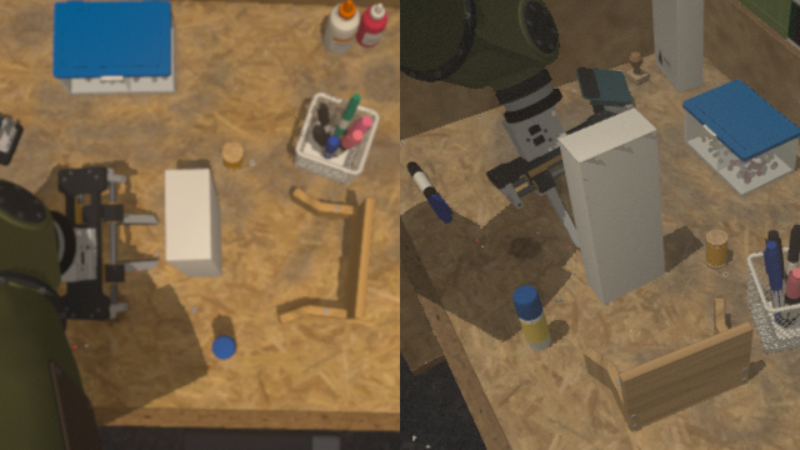

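The picture shows the fingertips (at about (150,240) in the left half) leading the tilted gripper body and facing the carton's base, with the spool and glue stick clear. I'll start the slow push now.

{"op": "arm_command", "data": {
  "steps": [
    [0.5, -13, -0.5, 8, 0],
    [0.5, -24, -1, 14.5, 0],
    [0.5, -30, -1, 18, 0],
    [0.5, -33, -1, 20, 0],
    [0.5, -36, -1.5, 21, 0],
    [0.5, -39, -2, 22.5, 0.2],
    [0.5, -43, -2.5, 24.5, 0.5],
    [0.5, -48, -3.5, 27, 0.8],
    [0.5, -53, -4.5, 29.5, 1.1],
    [0.5, -58, -5.3, 32, 1.4],
    [0.5, -63, -6, 34, 1.7],
    [0.5, -68, -7, 36.5, 2],
    [0.5, -73, -8, 39, 2.3],
    [0.5, -78, -8.7, 41, 2.6],
    [0.5, -83, -9.5, 43.5, 2.9],
    [0.5, -88, -10.3, 45.5, 3.2],
    [0.5, -91, -10.8, 47, 3.2],
    [0.5, -91, -10.8, 47, 3.2]
  ]
}}

```text
clock: 22.75
eef_pos: [512.1, 72.8, 30.9]
eef_rot: [2.967, 0.46, 1.488]
wrist_force: [0.4, 1.3, -1.0]
finger_gap: 46.8
finger_force: 0.5
```

```bash
cat > look.py <<'E'
from fit import *
import sys
np.set_printoptions(precision=3,suppress=True)
C=[imaging.camera(n) for n in("scene","top")]
V=[]
for c in C:
    r=trace(c,"carton");V.append((c,r[0]["region"]));print([ (round(k["p"],2),np.round(k["rect"]).tolist()) for k in r[:2]])
s=monitor.read_state();g=np.array(s["eef_pos"][:2])
p0=[g[0],g[1]-65,-1.55]
for v in(V,V[:1],V[1:]):
    p,e=fit(v,carton(0),p0,(4,4,.04))
    a=-1.66;d=p[:2]-[500,-79.5]
    print(p,"err",round(e,3),"in bay",d@[np.cos(a),np.sin(a)],d@[-np.sin(a),np.cos(a)],p[2]-a)
print(s["wrist_force"],s["clock"])
cv2.imwrite(sys.argv[1],cv2.resize(np.hstack([C[1]["img"][60:420,100:420],C[0]["img"][0:360,100:420]])[:,:,::-1],None,fx=1.25,fy=1.25))
E
python3 look.py pics/p1.png
python3 - <<'E'
from h import *
b=np.array([np.cos(-1.66),np.sin(-1.66)])*23
pose(500-b[0],-79.5-b[1],-1.66,0)
E
```

```text
[(0.75, [284.0, 196.0, 84.0, 156.0])]
[(0.89, [301.0, 244.0, 38.0, 82.0])]
[514.318  32.917  -1.575] err 0.076 in bay -113.2453309940747 4.246182532240711 0.08536724113847383
[514.216  34.415  -1.632] err 0.026 in bay -114.72885640468662 4.011560698557188 0.028352464672973365
[514.327  32.872  -1.575] err 0.045 in bay -113.20140634281869 4.259675591451087 0.08528411452981621
[ 0.412 -0.227 -0.092] 22.95
turn 5.4 TCP [500.8 -40.9  33.3] front 15.5 tip z [12.8 27. ] body front -0.3 body low 68.6
shift [-103.6  -10.5   47.7] for z+250 [-214.8   28.5 -172.8]
```

View pics/p1.png

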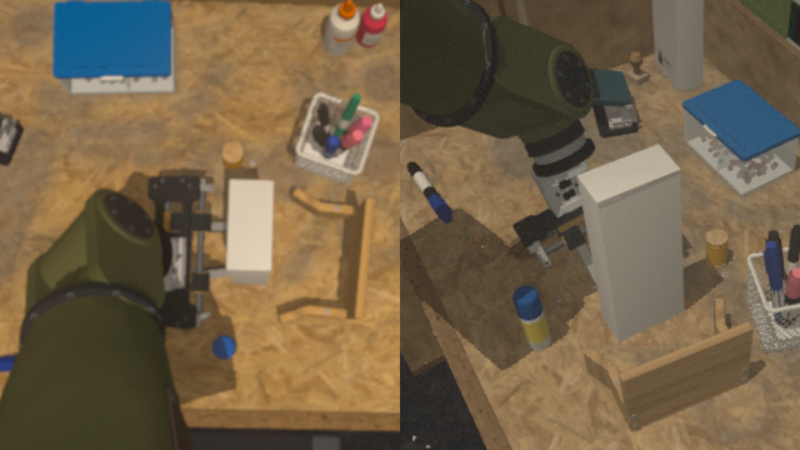

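The carton is upright and square to the fingers, 113 mm short of home. I'll check the gripper body's clearance to the glue stick and pen cup along the rest of the path.

Run:
```python
from h import *
c=imaging.camera("top");
for z in(85,95): print("glue",onz(c,277.8,337.6,z)[:2])
p,R=pose(500+.089*23,-79.5+.996*23,-1.66,0)
s=monitor.read_state();R0=Ro.from_euler("xyz",s["eef_rot"]).as_matrix();p0=np.array(s["eef_pos"])
g=onz(c,277.8,337.6,90)[:2]
u=np.array(np.meshgrid([-37.5,-20,0,20,37.5],np.linspace(-88.5,88.5,15),np.linspace(-78,-200,30))).reshape(3,-1).T
for f in np.linspace(0,1,8):
    q=p0+(p-p0)*f;w=u@(R0 if f<.5 else R).T+q;w=w[w[:,2]<105]
    print(round(f,2),"clear to glue",round(np.hypot(*(w[:,:2]-g).T).min()-15,1))
w=u@R.T+p;w=w[w[:,2]<200];print("body max x",w[:,0].max(),"min y",w[:,1].min())
r=find_in(c,"pen_cup")[0];print(r)
```

```text
glue [384.68806338  63.40122362]
glue [385.05145201  62.94904135]
turn 5.4 TCP [500.8 -40.9  33.3] front 15.5 tip z [12.8 27. ] body front -0.3 body low 68.6
shift [-103.7  -10.5   47.7] for z+250 [-214.8   28.5 -172.8]
0.0 clear to glue 14.0
0.14 clear to glue 10.2
0.29 clear to glue 8.3
0.43 clear to glue 7.3
0.57 clear to glue 5.9
0.71 clear to glue 6.4
0.86 clear to glue 7.1
1.0 clear to glue 7.5
body max x 582.662821138941 min y -46.83800162226616
{'rect': [368.4, 172.1, 68.5, 72.5], 'p': 0.83}
```

{"op": "arm_command", "data": {
  "steps": [
    [0.5, -3, 0, 1.4, 0.2],
    [0.5, -7, 0, 3.2, 0.5],
    [0.5, -12, -0.2, 5.5, 0.9],
    [0.5, -17, -0.5, 7.8, 1.2],
    [0.5, -22, -0.8, 10.1, 1.6],
    [0.5, -27, -1, 12.4, 2],
    [0.5, -32, -1.3, 14.7, 2.3],
    [0.5, -37, -1.6, 17, 2.7],
    [0.5, -42, -2, 19.3, 3],
    [0.5, -47, -2.3, 21.6, 3.4],
    [0.5, -52, -2.7, 23.9, 3.8],
    [0.5, -57, -3, 26.2, 4.1],
    [0.5, -62, -3.4, 28.5, 4.5],
    [0.5, -67, -3.8, 30.8, 4.8],
    [0.5, -72, -4.2, 33.1, 5.1],
    [0.5, -77, -4.5, 35.4, 5.4],
    [0.5, -82, -5, 37.7, 5.4],
    [0.5, -87, -5.4, 40, 5.4],
    [0.5, -92, -5.8, 42.3, 5.4],
    [0.5, -94, -6, 43.2, 5.4]
  ]
}}

```text
clock: 25.55
eef_pos: [505.4, -30.5, 33.7]
eef_rot: [2.921, 0.442, 1.385]
wrist_force: [-0.1, 2.7, -0.8]
finger_gap: 46.9
finger_force: 1.9
```

```bash
python3 look.py pics/p2.png
python3 - <<'E'
from h import *
b=np.array([np.cos(-1.66),np.sin(-1.66)])*23
pose(500-b[0],-79.5-b[1],-1.66,0)
E
```

```text
[(0.8, [319.0, 233.0, 94.0, 125.0])]
[(0.65, [375.0, 252.0, 62.0, 83.0]), (0.38, [361.0, 264.0, 65.0, 104.0])]
[504.572 -75.165  -1.641] err 0.347 in bay -4.724740922475969 4.167935219220227 0.019181483833690782
[505.595 -71.592  -1.672] err 0.262 in bay -8.374990119439829 4.868033699783303 -0.01242181518691532
[504.86  -76.481  -1.645] err 0.078 in bay -3.440326679788524 4.5721518632143665 0.015069459134704033
[ 0.025  2.908 -3.233] 25.75
turn -0.0 TCP [500.8 -40.9  33.3] front 15.5 tip z [12.8 27. ] body front -0.3 body low 68.6
shift [-10.2  -3.5   4.5] for z+250 [-117.    45.7 -216.1]
```

View pics/p2.png

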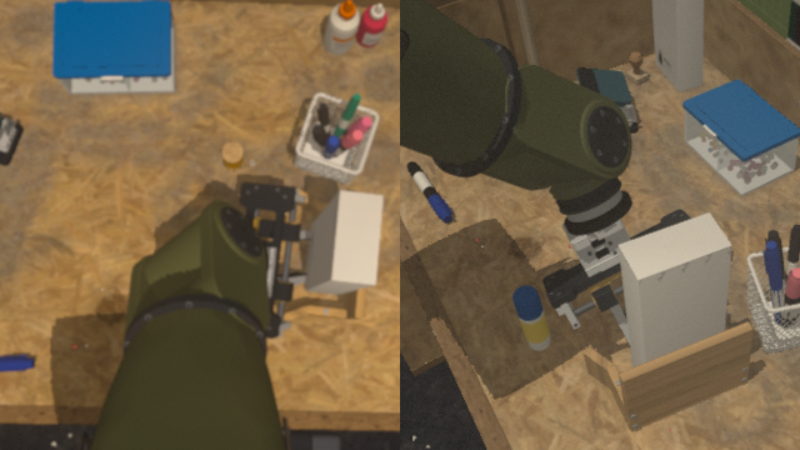

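{"op": "arm_command", "data": {
  "steps": [
    [0.5, -3, 0, 1.3, 0],
    [0.5, -5.5, 0, 2.4, 0],
    [0.5, -7.5, 0, 3.3, 0],
    [0.5, -8.5, 0, 3.7, 0],
    [0.5, -8.5, 0, 3.7, 0]
  ]
}}

```text
clock: 26.38
eef_pos: [504.4, -39.4, 33.9]
eef_rot: [2.922, 0.441, 1.386]
wrist_force: [1.1, 3.5, -2.4]
finger_gap: 47.1
finger_force: 1.9
```

{"op": "arm_command", "data": {
  "steps": [
    [0.5, -1, 0, 0.45, 0],
    [0.5, -2, 0, 0.9, 0],
    [0.5, -2, 0, 0.9, 0]
  ]
}}

```text
clock: 26.75
eef_pos: [504.5, -40.2, 33.8]
eef_rot: [2.921, 0.439, 1.386]
wrist_force: [-0.5, 16.4, -3.2]
finger_gap: 47.1
finger_force: 8.6
```

The force jumped to 16 N at the predicted place, so the carton has met the back board. I'll give it a small extra press to square it.

{"op": "arm_command", "data": {
  "steps": [
    [0.5, -0.7, 0, 0.3, 0],
    [0.5, -1.2, 0, 0.5, 0],
    [0.5, -1.2, 0, 0.5, 0]
  ]
}}

```text
clock: 27.12
eef_pos: [504.5, -40.5, 33.8]
eef_rot: [2.92, 0.438, 1.387]
wrist_force: [-1.5, 27.5, -1.1]
finger_gap: 47.2
finger_force: 13.4
```

{"op": "arm_command", "data": {
  "steps": [
    [0.5, 2.5, 0, -1.1, 0],
    [0.5, 8, 0, -3.6, 0],
    [0.5, 18, 0, -8.2, 0],
    [0.5, 28, 0, -12.8, 0],
    [0.5, 37, 0, -17, 0],
    [0.5, 37, 0, -17, 0],
    [0.5, 24, 6, -43, 0],
    [0.5, 4, 15, -85, 0],
    [0.5, -16, 25, -127, 0],
    [0.5, -37, 34, -170, 0],
    [0.5, -48, 39, -193, 0],
    [0.5, -48, 39, -193, 0]
  ]
}}

```text
clock: 28.62
eef_pos: [508.1, -2.2, 234.2]
eef_rot: [2.918, 0.441, 1.384]
wrist_force: [-1.0, 0.3, 0.0]
finger_gap: 47.2
finger_force: 0.0
```

Run:
```python
from fit import *
np.set_printoptions(precision=3,suppress=True)
s=monitor.read_state();print(s["eef_pos"],s["wrist_force"],s["clock"])
C=[imaging.camera(n) for n in("scene","top")]
for t in("glue","spool","pen_cup","carton"):print(t,[[np.round(r["rect"],1).tolist() for r in find_in(c,t)[:1]] for c in C])
p=[504.0,-79.9,-1.66]
B=[500,-79.5,-1.66];o=[]
for c in C:
    im=np.ascontiguousarray(cv2.resize(c["img"][:,:,::-1],(1280,960)))
    for q in carton(0):
        k=cv2.findContours(sil(c,[q],p,0),0,2)[0];cv2.drawContours(im,k,-1,(0,0,255),1)
    o.append(im)
cv2.imwrite("pics/end.png",np.hstack([o[0][150:710,420:820],o[1][300:860,500:900]]))
```

```text
[508.07   -2.183 234.202] [-1.043  0.272  0.011] 28.625
glue [[[207.7, 256.7, 31.7, 49.8]], []]
spool [[], []]
pen_cup [[[413.8, 231.3, 74.4, 101.8]], [[369.6, 170.2, 66.6, 69.6]]]
carton [[[320.9, 232.9, 91.7, 118.2]], [[378.1, 252.3, 58.5, 84.6]]]
```

View pics/end.png

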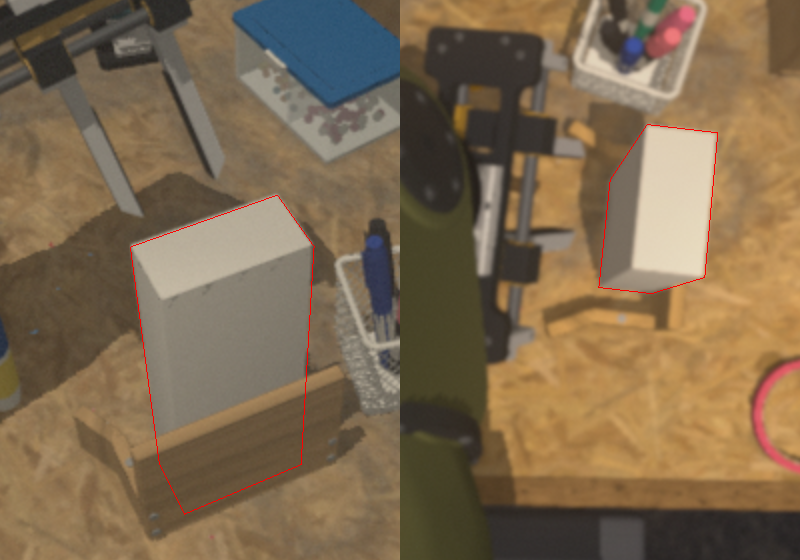

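The carton's outline matches home in both views, with the lateral offset about 4 mm. The fingers are clear, the pen cup has not moved, and the glue stick is still standing at its place. I'm handing in.

```bash
python3 -c "
from cell import job
print(job.sign_off())"
```

```text
the job is handed in; nothing more can be done
None
```

I pushed the carton upright into the bay until it met the back board, backed the hand clear and handed the job in at about 29 s. By camera it sits about 4 mm off-centre across the bay. The pen cup is unmoved and the glue stick still stands (within a few mm by camera), but the spool was hidden in the last pictures, so I couldn't re-check it. No verdict came back.

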